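# Advance the reagent selector four clicks and prime

### The job

Put the next solvent on line: with a fingertip, push the grip bar of the selector valve's large dial round clockwise (seen from above) by exactly four clicks and leave it resting in that fourth click, without gripping or forcing the dial and without ever running past the fourth click. Then press the pump's white prime button fully down with a fingertip and let it come back up. Leave the pump's stroke knob and everything else on the bench as they are.

Things in the scene. Friction and masses are not known exactly. Their poses are not given: they have to be found in the camera images.
- dial (a joint): selector dial angle, rad, growing clockwise seen from above. One click is 0.5236 (30 deg); it rests by itself at whole multiples 0 .. 5.76, end stops just beyond both, and starts at 0, 0.5236, 1.047 or 1.571. Spring detent: about 0.12 N m (3 to 4 N near the bar's end) to climb half-way (15 deg) out of a stop; past half-way it snaps on to the next stop by itself
- dial_axis (a point): on the vertical axis of the black dial, on top of its flat skirt (90 dia, 82 above the bench). A grip bar stands 22 tall across the skirt (top at 104): 84 long, reaching 42 each way from the axis, 14 wide, with upright flanks for a fingertip; one end is rounded, the other is the pointer. These axes do not turn with the dial
- dial_pointer (a point): on top of the grip bar's pointer end, on its centre line, 38 from the axis, 104 above the bench; the outer 20 of this end narrows to 9 wide and a white line runs along its top. x axis points outward along the bar; turns with the dial
- valve: 12-port selector valve bolted to the bench: square base 120 x 120 x 12, white round body 92 dia with 12 short steel lines, aluminium rim plate 110 dia (top at 71) with 12 index lines, the dial on top; origin under its centre on the bench. Nothing of it but the bar stands above the dial skirt
- pump: metering pump fixed to the bench: grey box about 115 x 105 x 80, its round white pump head sticks out 70 from the origin towards its -x, with an upright fitting 100 tall; origin on the bench, under a point 35 behind the box's -x face. Prime button and stroke knob are on its top
- prime (a joint): travel of the prime button in m, 0 up, 0.006 fully down (a spring, 5 N at the bottom); it comes back by itself
- prime_top (a point): centre of the top of the white prime button (28 dia, in a black housing), facing straight up, button up
- stroke (a joint): angle of the pump's stroke knob, rad; leave it alone
- stroke_top (a point): centre of the top of the small round stroke knob, 32 dia x 16 tall, on the pump 73 from the prime button
- stroke_mark (a point): outer end of the white line on the stroke knob's top, 12 from its axis
- vial: bystander, loose, leave it: small amber glass vial with white screw cap, 24 dia x 45 tall; origin under its middle
- jar: bystander, loose, leave it: squat white jar with black cap, 38 dia x 42 tall; origin under its middle
- small_bottle: bystander, loose, leave it: amber bottle, 44 dia x 85 tall, behind the pump; origin under its middle
- big_bottle: bystander, loose, leave it: amber bottle, 72 dia x 150 tall; origin under its middle
- wrench: bystander, loose, leave it: steel spanner, 130 long, lying flat; origin on the bench under its middle
- marker: bystander, loose, leave it: marker pen, 14 thick x 120 long, lying flat; origin under its middle
- plate: bystander, loose, leave it: white multi-well plate, 86 x 128 x 30; origin under its middle
- tipbox: bystander, loose, leave it: grey box with white lid, 85 x 120 x 62; origin under its middle
Mind the look-alikes: they are no part of the job. Leave any pink look-alike of the valve alone.

How it is judged:
By the outcome, as a careful person would: the job done as asked, in the order asked, and still so for the second after the job is handed in, with the robot touching nothing.
It also fails if it takes over 53 s, if anything falls off the work surface, if the arm or the gripper's body presses on something with over 40 N, if the wrist force passes 120 N, or if a joint passes its speed limit or range.

### The arm

A 6-joint arm with a two-finger parallel gripper is mounted at the origin on the work surface. World frame = base frame: x ahead of the robot, y to its left, z up, the work surface at z = 0. Lengths are in m, angles in rad, forces in N, time in s.
With the tool pointing down it reaches from about 0.25 to 0.775 m from the base axis. Payload 4 kg.
Tool frame: the origin (TCP) lies at the very end of the fingers, on their centre line; the grasp point (between the pads) lies manip.grasp_offset behind it (manip.grasp_offset is the distance from the TCP to the grasp point, in m); z points along the fingers, y is the direction in which the jaws open and shut (so a half turn about z gives the same grasp; the last joint's range is limited). The gripper opens to 94 mm and grips with 3 to 60 N. Pads are 16 mm wide; open, the fingers measure 119 mm over their backs; the gripper's body (75 mm by 177 mm) begins 78 mm behind the grasp point.
Start: joints at [0.998, 0.087, 1.371, -0, 1.684, -0.103], TCP at [0.249, 0.49, 0.206] pointing down, gripper open.
Joint ranges: [-3.1, 3.1], [-0.76, 2.03], [0.27, 2.55], [-1.08, 4.22], [0.17, 2.65], [-2.57, 2.57]. Speed limits (rad/s): [2.79, 2.79, 3.14, 3.14, 3.14, 3.14].

### API

Orientations are given as a unit quaternion [x, y, z, w].
In Python, from workcell import manip, vision gives the robot as it stands.
- The arm moves only by the tool carry_out, never from a script. Its argument "moves" is a list of rows, each an object with "grip": the closure, from -1 (fully open) to 1 (shut); "translation": the shift along the tool's x, y, z as a fraction of full scale, a list of three; "spin": the turn about the tool's z as a fraction of full scale. In form: [{"grip": grip, "translation": [x, y, z], "spin": spin}, ...]. A call has 1 to 20 rows; each row shifts and turns the commanded pose from where the row before left it, along the tool's axes as they then stand; what a row does not reach is not made up. Full scale, the value 1, is 3 cm for a shift and 8 degrees for a turn. A row lasts 1/10 s, in which the tool goes at most 50 mm and 8.59 degrees, less where a joint would pass 70% of its speed; a pose out of reach is approached as far as the arm can. A call with a number of a shift or a turn outside -1 to 1 is refused whole. A call with a gripper value outside its range is refused whole. The fingers move at their own pace and stop on an object; "force" is the grip in N (left out, the last holds). Time passes only in rows, so rows that do not move let the fingers close. It gives the time, the measured TCP pose, the force and the opening at its end, in the units of the state.
- manip.state(): the state, without advancing time (a new reading comes with each control period).
- vision.get_image(name): name is "side" or "top" or "wrist"; returns a dict with "frame" (384x512x3 uint8, red, green, blue), "intrinsics" (3x3 intrinsics, pixels), "D" ([k1, k2, p1, p2, k3] as OpenCV has them; the pictures are not rectified), "rvec" (rotation vector, rad) and "tvec" (3), from world to camera coordinates, as OpenCV has them. Camera axes: x right, y down, z forward; pixel columns grow to the right and rows downward; lengths in m; the calibration is good to about 2 mm. A picture is of the moment at which its call begins. There is no depth.
- manip.finish_job(): hands the job in, once; it reports no verdict.
The state is a dict: "clock": time; "joint_pos": joint angles; "joint_vel": joint speeds; "effort": joint torques, N m; "tcp_pos": TCP position; "tool_rot": TCP orientation; "contact_force": force on the tool from outside, world axes, zero at the start; "moment": the same for the moment, N m; "opening": finger opening in m.
Only numpy, scipy, OpenCV 4.12 (cv2) and the standard library are available. Lean on these libraries where they do the work, as an engineer would, in place of code of your own. Each camera call takes 0.05 s, during which the arm holds its last target. There are 200 camera calls.

## Working session

There is one attempt and no reset: what is moved stays moved. The work goes in short steps, Python scripts to look and compute and a tool call to move; the robot and the scene stay as the last step left them, time stands still between calls to the robot, and variables do not carry over. Pictures are saved under pics/ and viewed, about 8 in all and at most 12, crops included, and the job is handed in when it is done.

Besides the shell and the picture viewer there is one more tool, called after "Call:" as a command line: name --argument value ..., lists and objects as JSON in quotes. carry_out: Moves the arm, as the interface text tells. Shift numbers are shares of 3 cm and turn numbers shares of 8 degrees, none past 1 either way. Its arguments: {"type":"object","properties":{"moves":{"type":"array","items":{"type":"object","properties":{"grip":{"type":"number"},"translation":{"type":"array","items":{"type":"number","minimum":-1,"maximum":1}},"spin":{"type":"number","minimum":-1,"maximum":1}}}},"force":{"type":"number"}},"required":["moves"]}

```bash
mkdir -p pics; cat > h.py <<'E'
import numpy as np, cv2, json
from workcell import manip, vision
def grab(n,save=None):
    d=vision.get_image(n)
    if save: cv2.imwrite('pics/'+save,cv2.cvtColor(d['frame'],cv2.COLOR_RGB2BGR))
    return d
def ray(d,uv):
    p=cv2.undistortPoints(np.array([[uv]],float),np.array(d['intrinsics'],float),np.array(d['D'],float))[0,0]
    R=cv2.Rodrigues(np.array(d['rvec'],float))[0]; t=np.array(d['tvec'],float).ravel()
    return -R.T@t, R.T@np.array([p[0],p[1],1.])
def plane(d,uv,z):
    c,r=ray(d,uv); return c+r*(z-c[2])/r[2]
def proj(d,P):
    return cv2.projectPoints(np.array(P,float).reshape(-1,1,3),np.array(d['rvec'],float),np.array(d['tvec'],float),np.array(d['intrinsics'],float),np.array(d['D'],float))[0][:,0]
E
python3 - <<'E'
from h import *
a=grab('top','top.png');b=grab('side','side.png');
print(manip.state(), manip.grasp_offset)
for d in(a,b): print(ray(d,(256,192)))
x=np.hstack([a['frame'],b['frame']])
E
```

```text
{'clock': 0.1, 'joint_pos': array([ 9.97912129e-01,  8.78549641e-02,  1.37206367e+00,  4.07380976e-05,
        1.68359411e+00, -1.03091110e-01]), 'joint_vel': array([-0.00016878, -0.00155591, -0.00403529,  0.00138774, -0.00052217,
        0.00147103]), 'effort': array([ 2.75229635e-03, -3.41249478e+01, -3.03303838e+01,  7.20803509e-02,
        3.03387037e-02, -1.11395732e-04]), 'tcp_pos': array([0.24871169, 0.49001552, 0.20445551]), 'tool_rot': array([ 2.32740054e-01,  9.72538506e-01, -8.99019758e-04, -3.37438048e-04]), 'contact_force': array([-0.00140738,  0.46924619, -0.36953379]), 'moment': array([ 0.03440351, -0.00482278,  0.03613111]), 'opening': 0.09417024534337104} 0.0188
(array([ 0.47934306, -0.0103366 ,  1.04329486]), array([ 0.07789739,  0.00822904, -0.99704386]))
(array([ 0.23110754, -0.77366645,  0.94345665]), array([ 0.25942543,  0.63606908, -0.72678617]))
```

View pics/top.png

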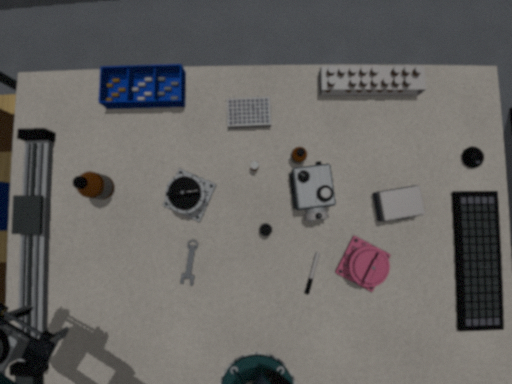

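View pics/side.png

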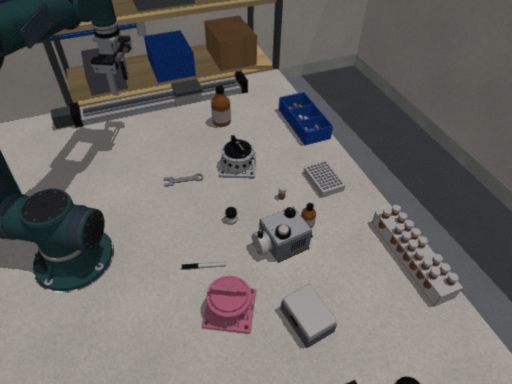

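Top view: the real valve (black dial) is at (186,193) and its pink look-alike at (366,265). The pump is at (313,188), with two round tops at about (302,175) and (325,193). I choose the black dial, and a close crop will check it and the pump.

```bash
python3 - <<'E'
from h import *
t=cv2.imread('pics/top.png');s=cv2.imread('pics/side.png')
f=lambda im,x,y,w:cv2.resize(im[y:y+w*3//4,x:x+w],(400,300),interpolation=cv2.INTER_CUBIC)
cv2.imwrite('pics/crops.png',np.vstack([np.hstack([f(t,150,163,72),f(t,278,157,72)]),np.hstack([f(s,200,125,76),f(s,250,195,76)])]))
a=grab('top')
for uv,z in (((186,193),.1),((302,175),.1),((325,193),.1)): print(plane(a,uv,z))
E
```

```text
[0.55189488 0.18201235 0.1       ]
[ 0.59688557 -0.12393704  0.1       ]
[ 0.54888592 -0.18332779  0.1       ]
```

View pics/crops.png

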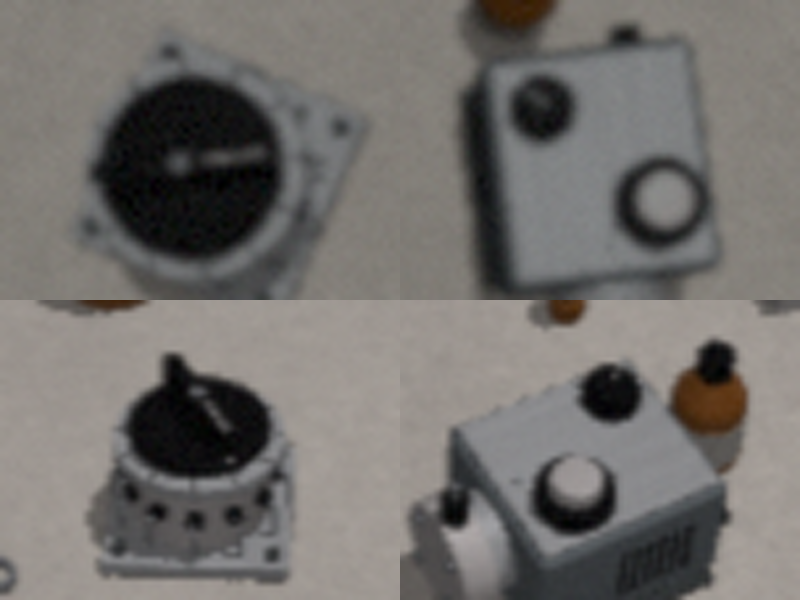

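The crops show the black dial with its white pointer line running right (≈ -y), with the axis at about (184,193) in the top picture. On the pump, the white prime button is at about (325,193) and the small black stroke knob at about (303,176). I'll use the rounded end (+y side), shut the fingers and go near it for a closer wrist look.

Call:
carry_out --moves '[{"grip": 1, "translation": [0, 0, 0], "spin": -1}, {"grip": 1, "translation": [0, 0, 0], "spin": -1}, {"grip": 1, "translation": [0, 0, 0], "spin": -1}, {"grip": 1, "translation": [0, 0, 0], "spin": -1}, {"grip": 1, "translation": [-0.5, -0.74, 0], "spin": 0}, {"grip": 1, "translation": [-0.5, -0.74, 0], "spin": 0}, {"grip": 1, "translation": [-0.5, -0.74, 0], "spin": 0}, {"grip": 1, "translation": [-0.5, -0.74, 0], "spin": 0}, {"grip": 1, "translation": [-0.5, -0.74, 0], "spin": 0}, {"grip": 1, "translation": [-0.5, -0.74, 0], "spin": 0}, {"grip": 1, "translation": [-0.5, -0.74, 0], "spin": 0}, {"grip": 1, "translation": [-0.5, -0.74, 0], "spin": 0}, {"grip": 1, "translation": [-0.5, -0.74, 0], "spin": 0}, {"grip": 1, "translation": [-0.5, -0.74, 0], "spin": 0}, {"grip": 1, "translation": [-0.5, -0.74, 0], "spin": 0}, {"grip": 1, "translation": [-0.5, -0.74, 0], "spin": 0}, {"grip": 1, "translation": [-0.5, -0.74, 0], "spin": 0}, {"grip": 1, "translation": [-0.5, -0.74, 0], "spin": 0}, {"grip": 1, "translation": [0, 0, 0], "spin": 0}]' --force 10

```text
clock: 2.05
tcp_pos: [0.487, 0.1972, 0.2047]
tool_rot: [-0.042, 0.999, -0.001, -0.0]
contact_force: [-0.1, 0.7, -0.0]
opening: 0.0006
```

```bash
python3 - <<'E'
from h import *
a=grab('wrist','w1.png')
s=manip.state();print(s['tcp_pos'],s['tool_rot'],s['opening'],s['contact_force'],s['clock'])
print(ray(a,(256,192)), proj(a,[s['tcp_pos'],[.552,.182,.082]]))
E
```

```text
[0.48599132 0.19851541 0.20484317] [-4.30473828e-02  9.99072789e-01  3.06529179e-05 -6.95229507e-04] 0.0004067601332084561 [-0.71719525 -0.26841003  1.00952038] 2.1
(array([0.4153181 , 0.19134211, 0.38370559]), array([ 0.23865491,  0.00683051, -0.97122271])) [[262.42438874 237.45197367]
 [239.33813688 252.15411402]]
```

View pics/w1.png

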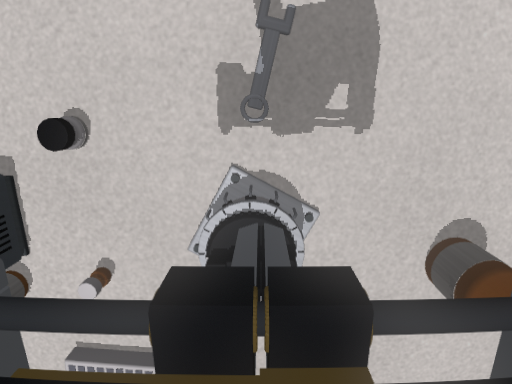

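The wrist view shows the dial at about (250,230), mostly hidden behind the shut fingers; the bottle is at the right and the wrench at the top. I'll go 9 cm forward to see the dial from straight above.

Call:
carry_out --moves '[{"grip": 1, "translation": [-0.75, -0.1, 0], "spin": 0}, {"grip": 1, "translation": [-0.75, -0.1, 0], "spin": 0}, {"grip": 1, "translation": [-0.75, -0.1, 0], "spin": 0}, {"grip": 1, "translation": [-0.75, -0.1, 0], "spin": 0}, {"grip": 1, "translation": [0, 0, 0], "spin": 0}, {"grip": 1, "translation": [0, 0, 0], "spin": 0}]'

```text
clock: 2.7
tcp_pos: [0.5754, 0.1964, 0.205]
tool_rot: [-0.045, 0.999, 0.0, -0.001]
contact_force: [0.1, 0.3, 0.4]
opening: 0.0007
```

```bash
python3 - <<'E'
from h import *
a=grab('wrist','w2.png')
import pickle;pickle.dump(a,open('w2.pkl','wb'))
s=manip.state();print(s['tcp_pos'],s['tool_rot'],s['contact_force'],s['clock'])
u=proj(a,[[.552,.182,.082]])[0];print(u)
im=cv2.imread('pics/w2.png');x0,y0=int(u[0])-100,max(0,int(u[1])-75);print(x0,y0)
cv2.imwrite('pics/w2c.png',cv2.resize(im[y0:y0+150,x0:x0+200],(800,600)))
E
```

```text
[0.5752511  0.1962891  0.20534957] [-4.48755329e-02  9.98992391e-01  1.65500749e-04 -6.01284119e-04] [ 0.41444992 -0.37490628  0.20842782] 2.75
[246.70052032 163.93979685]
146 88
```

View pics/w2c.png

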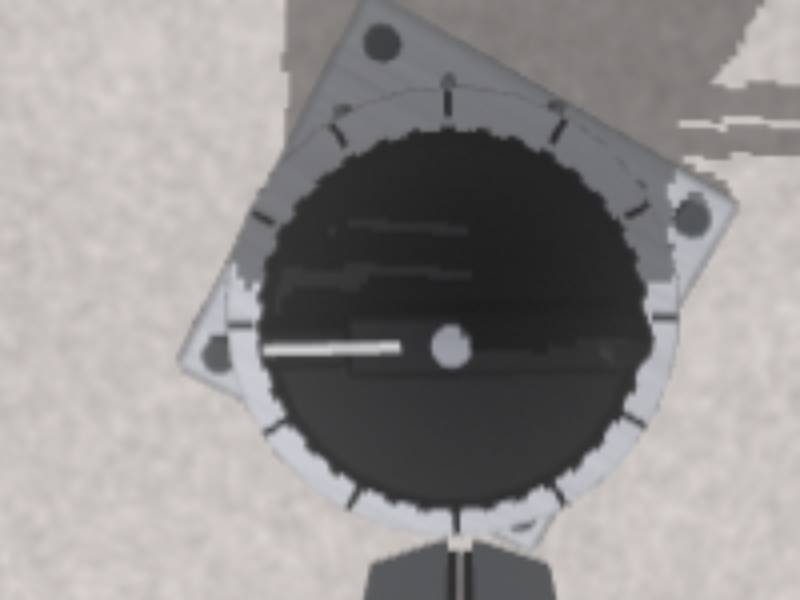

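The wrist crop shows the white pointer line from (263,351) to (400,346) and the axis screw at (451,346). The bar lies along an index line and points to -y.

```bash
python3 - <<'E'
from h import *
import pickle;a=pickle.load(open('w2.pkl','rb'))
f=lambda x,y:(146+x/4-.4,88+y/4-.4)
c=plane(a,f(451,346),.104);p=plane(a,f(263,351),.104);q=plane(a,f(400,346),.104);sk=plane(a,f(452,320),.082)
e=plane(a,f(652,340),.104)
print('screw',c,'skirt centre',sk,'tip',p,'inner',q,'round end',e)
for n,v in(('c-p',p-c),('p-q',p-q),('c-e',e-c)): print(n,np.linalg.norm(v),np.degrees(np.arctan2(v[1],v[0])))
# index ticks direction at z=.071
for n,xy in (('L',(240,324)),('R',(664,316)),('T',(447,103)),('B',(457,519))): print(n,plane(a,f(*xy),.071))
# pump
import pickle
t=grab('top');s=grab('side')
def tri(u,v):
    c1,r1=ray(t,u);c2,r2=ray(s,v);A=np.stack([r1,-r2],1);k=np.linalg.lstsq(A,c2-c1,rcond=None)[0]
    return c1+k[0]*r1,c2+k[1]*r2
print('prime',*tri((325,193.2),(283.2,229.0)))
print('stroke',*tri((303,176),(289.9,212.5)))
E
```

```text
screw [0.55642205 0.19329456 0.104     ] skirt centre [0.55442641 0.19325057 0.082     ] tip [0.56112001 0.15291597 0.104     ] inner [0.55740255 0.18233726 0.104     ] round end [0.55121194 0.23637707 0.104     ]
c-p 0.04065096638158618 -83.36360149103655
p-q 0.029655215474068762 -82.7986814347427
c-e 0.04339640830424392 96.89548499750083
L [0.56174146 0.14267059 0.071     ]
R [0.55070221 0.24400433 0.071     ]
T [0.50576569 0.18773016 0.071     ]
B [0.60608688 0.19903791 0.071     ]
prime [ 0.54865022 -0.18404079  0.09604151] [ 0.55178818 -0.18513216  0.09647123]
stroke [ 0.59622108 -0.12854604  0.0835156 ] [ 0.59832362 -0.12928178  0.08386226]
```

The axis is at (0.556, 0.193), and the index ticks agree with it. The pointer is at -83.4° and the rounded end at 96.6°. Measured line and end lengths of 40.7 and 43.4 mm fit the given 42. Prime-to-stroke spacing comes out at 72.8 mm against the given 73. Now I'll lower the fingertip behind the rounded end with an 8 mm gap.

Call:
carry_out --moves '[{"grip": 1, "translation": [0.47, 0.32, 0], "spin": -0.18}, {"grip": 1, "translation": [0.47, 0.32, 0], "spin": 0}, {"grip": 1, "translation": [0.47, 0.32, 0], "spin": 0}, {"grip": 1, "translation": [0, 0, 0.6], "spin": 0}, {"grip": 1, "translation": [0, 0, 0.6], "spin": 0}, {"grip": 1, "translation": [0, 0, 0.6], "spin": 0}, {"grip": 1, "translation": [0, 0, 0.6], "spin": 0}, {"grip": 1, "translation": [0, 0, 0.6], "spin": 0}, {"grip": 1, "translation": [0, 0, 0.5], "spin": 0}, {"grip": 1, "translation": [0, 0, 0.37], "spin": 0}, {"grip": 1, "translation": [0, 0, 0], "spin": 0}, {"grip": 1, "translation": [0, 0, 0], "spin": 0}]'

```text
clock: 4.05
tcp_pos: [0.5314, 0.2199, 0.0898]
tool_rot: [-0.057, 0.998, 0.0, 0.0]
contact_force: [-0.2, 0.2, -0.6]
opening: 0.0006
```

```bash
cat >> h.py <<'E'
AX=np.array([.556,.193])
def where():
    for _ in range(1): s=manip.state()
    q=s['tool_rot'];x=np.array([1-2*q[1]**2,2*q[0]*q[1]]);x/=np.linalg.norm(x);y=np.array([x[1],-x[0]])*1.0
    y=np.array([2*q[0]*q[1],1-2*q[0]**2]);y/=np.linalg.norm(y)
    d=s['tcp_pos'][:2]-AX
    print('t',s['clock'],'tcp',s['tcp_pos'].round(4),'yawx',np.degrees(np.arctan2(x[1],x[0]))%360,'phi',(186.6-np.degrees(np.arctan2(x[1],x[0])))%360,'off x,y mm',(d@x*1000).round(1),(d@y*1000).round(1),'F',s['contact_force'].round(1))
E
python3 - <<'E'
from h import *
where()
b=grab('side','s2.png');u=proj(b,[[.556,.193,.09]])[0].astype(int)
im=cv2.imread('pics/s2.png');cv2.imwrite('pics/s2c.png',cv2.resize(im[u[1]-40:u[1]+35,u[0]-50:u[0]+50],(800,600),interpolation=cv2.INTER_CUBIC))
E
```

```text
t 4.05 tcp [0.5314 0.2199 0.0898] yawx 186.5264821971027 phi 0.07351780289729959 off x,y mm 21.4 29.5 F [-0.2  0.2 -0.6]
```

View pics/s2c.png

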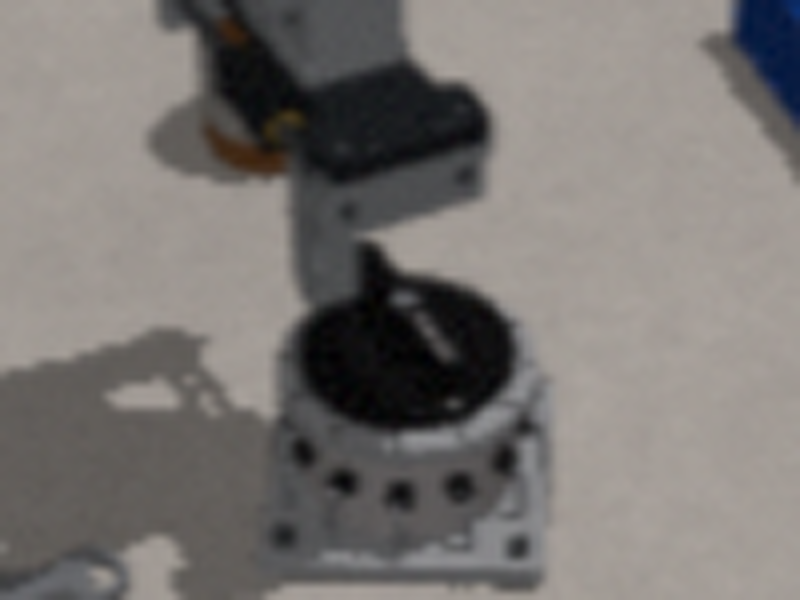

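Picture: the fingertip stands beside the rounded end at about (340,280), with a small gap and above the skirt. I'll close the gap and push through the first click.

Call:
carry_out --moves '[{"grip": 1, "translation": [-0.1, 0, 0], "spin": 0}, {"grip": 1, "translation": [-0.11, 0, 0], "spin": 0}, {"grip": 1, "translation": [-0.035, 0.017, 0], "spin": 0.25}, {"grip": 1, "translation": [-0.035, 0.017, 0], "spin": 0.25}, {"grip": 1, "translation": [-0.035, 0.017, 0], "spin": 0.25}, {"grip": 1, "translation": [-0.035, 0.017, 0], "spin": 0.25}, {"grip": 1, "translation": [-0.035, 0.017, 0], "spin": 0.25}]'

```text
clock: 4.8
tcp_pos: [0.542, 0.2233, 0.09]
tool_rot: [0.031, 1.0, 0.0, -0.001]
contact_force: [-4.2, -0.1, 1.8]
opening: 0.0003
```

Call:
carry_out --moves '[{"grip": 1, "translation": [-0.035, 0.017, 0], "spin": 0.25}, {"grip": 1, "translation": [-0.035, 0.017, 0], "spin": 0.25}, {"grip": 1, "translation": [-0.035, 0.017, 0], "spin": 0.25}, {"grip": 1, "translation": [-0.035, 0.017, 0], "spin": 0.25}, {"grip": 1, "translation": [-0.035, 0.017, 0], "spin": 0.25}, {"grip": 1, "translation": [0, 0, 0], "spin": 0}, {"grip": 1, "translation": [0, 0, 0], "spin": 0}, {"grip": 1, "translation": [0, 0, 0], "spin": 0}]'

```text
clock: 5.6
tcp_pos: [0.5484, 0.225, 0.0896]
tool_rot: [0.117, 0.993, 0.0, 0.0]
contact_force: [0.5, -0.1, -0.3]
opening: 0.0002
```

```bash
cat >> h.py <<'E'
def mark(save=None):
    # white line on the dial in the side view: bright pixels within the skirt's inner disc
    b=grab('side',save);g=b['frame'].min(2).astype(float)
    th=np.linspace(0,2*np.pi,60);poly=proj(b,np.c_[AX[0]+.037*np.cos(th),AX[1]+.037*np.sin(th),0*th+.104]).astype(np.int32)
    m=np.zeros(g.shape,np.uint8);cv2.fillPoly(m,[poly],1)
    ys,xs=np.nonzero((m>0)&(g>70));P=np.array([plane(b,(x,y),.104)[:2]-AX for x,y in zip(xs,ys)])
    w=[g[y,x] for x,y in zip(xs,ys)]
    for p,k in zip(P,w): print((p*1000).round(0),'r',round(1000*np.hypot(*p)),'ang',round(np.degrees(np.arctan2(p[1],p[0]))),k,end=' | ')
    print()
    return b
E
python3 - <<'E'
from h import *
where(); b=mark('s3.png')
u=proj(b,[[.556,.193,.09]])[0].astype(int)
im=cv2.imread('pics/s3.png');cv2.imwrite('pics/s3c.png',cv2.resize(im[u[1]-40:u[1]+35,u[0]-50:u[0]+50],(800,600),interpolation=cv2.INTER_CUBIC))
E
```

```text
t 5.6 tcp [0.5484 0.225  0.0896] yawx 166.5445480392359 phi 20.05545196076409 off x,y mm 14.8 29.3 F [ 0.5 -0.1 -0.3]
[ 3. 42.] r 42 ang 85 100.0 | [ 6. 41.] r 41 ang 81 133.0 | [10. 40.] r 41 ang 76 126.0 | [13. 38.] r 40 ang 72 104.0 | [16. 37.] r 40 ang 67 86.0 | [19. 36.] r 41 ang 62 95.0 | [22. 35.] r 41 ang 58 130.0 | [-8. 40.] r 41 ang 101 80.0 | [-5. 39.] r 39 ang 97 79.0 | [-2. 38.] r 38 ang 92 79.0 | [ 2. 37.] r 37 ang 88 99.0 | [ 5. 36.] r 36 ang 83 130.0 | [ 8. 35.] r 35 ang 77 103.0 | [20. 30.] r 36 ang 56 106.0 | [23. 29.] r 37 ang 51 141.0 | [26. 28.] r 38 ang 46 149.0 | [30. 26.] r 40 ang 42 149.0 | [-16.  38.] r 41 ang 113 114.0 | [-13.  37.] r 39 ang 109 91.0 | [-9. 35.] r 37 ang 105 80.0 | [-6. 34.] r 35 ang 101 79.0 | [-3. 33.] r 33 ang 96 80.0 | [-0. 32.] r 32 ang 90 91.0 | [ 3. 31.] r 31 ang 85 125.0 | [ 6. 30.] r 30 ang 78 92.0 | [18. 25.] r 31 ang 53 99.0 | [22. 24.] r 32 ang 48 138.0 | [25. 23.] r 33 ang 43 149.0 | [28. 21.] r 35 ang 38 149.0 | [31. 20.] r 37 ang 33 148.0 | [34. 19.] r 39 ang 29 151.0 | [-20.  34.] r 40 ang 121 133.0 | [-17.  33.] r 37 ang 11
[... 1812 characters left out ...]
105.0 | [27. -0.] r 27 ang -1 117.0 | [30. -2.] r 30 ang -3 136.0 | [33. -3.] r 33 ang -5 145.0 | [36. -4.] r 36 ang -6 149.0 | [-36.  18.] r 40 ang 154 148.0 | [-33.  16.] r 37 ang 154 147.0 | [-30.  15.] r 34 ang 153 141.0 | [-27.  14.] r 31 ang 152 121.0 | [-24.  13.] r 27 ang 152 84.0 | [28. -6.] r 29 ang -13 88.0 | [31. -8.] r 32 ang -14 128.0 | [34. -9.] r 35 ang -14 145.0 | [-38.  13.] r 40 ang 161 144.0 | [-35.  12.] r 37 ang 162 122.0 | [-32.  10.] r 33 ang 162 97.0 | [-4.  0.] r 4 ang 177 75.0 | [-1. -1.] r 2 ang -144 90.0 | [ 2. -2.] r 3 ang -49 81.0 | [ 32. -13.] r 35 ang -23 105.0 | [-36.   7.] r 37 ang 169 83.0 | [-14. -28.] r 32 ang -117 88.0 | [-16. -33.] r 36 ang -116 87.0 |
```

View pics/s3c.png

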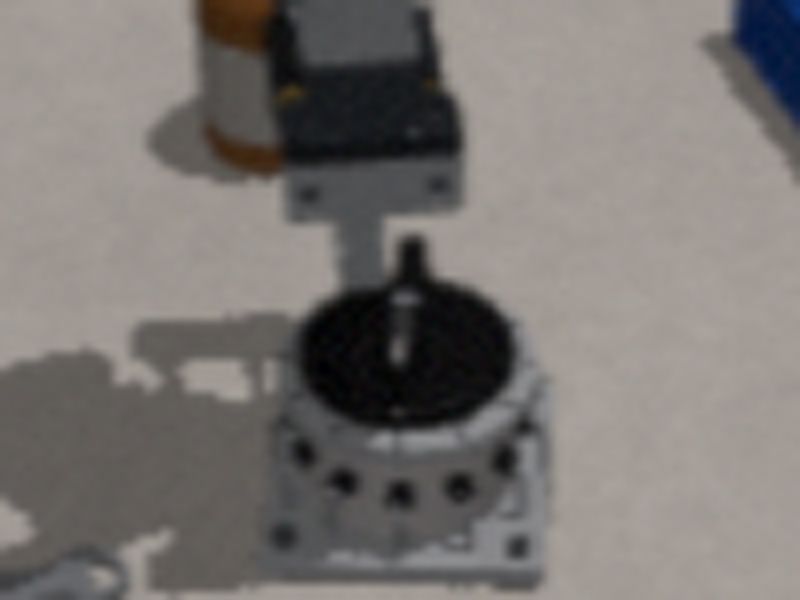

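Picture: the dial has snapped to its first click, with the line now pointing at the viewer (measured -116°, expected -113.4°) and clear of the finger. On to clicks two and three.

Call:
carry_out --moves '[{"grip": 1, "translation": [-0.035, 0.017, 0], "spin": 0.25}, {"grip": 1, "translation": [-0.035, 0.017, 0], "spin": 0.25}, {"grip": 1, "translation": [-0.035, 0.017, 0], "spin": 0.25}, {"grip": 1, "translation": [-0.035, 0.017, 0], "spin": 0.25}, {"grip": 1, "translation": [-0.035, 0.017, 0], "spin": 0.25}, {"grip": 1, "translation": [-0.035, 0.017, 0], "spin": 0.25}, {"grip": 1, "translation": [-0.035, 0.017, 0], "spin": 0.25}, {"grip": 1, "translation": [-0.035, 0.017, 0], "spin": 0.25}, {"grip": 1, "translation": [-0.035, 0.017, 0], "spin": 0.25}, {"grip": 1, "translation": [-0.035, 0.017, 0], "spin": 0.25}, {"grip": 1, "translation": [-0.035, 0.017, 0], "spin": 0.25}, {"grip": 1, "translation": [-0.035, 0.017, 0], "spin": 0.25}, {"grip": 1, "translation": [-0.035, 0.017, 0], "spin": 0.25}, {"grip": 1, "translation": [-0.035, 0.017, 0], "spin": 0.25}, {"grip": 1, "translation": [-0.035, 0.017, 0], "spin": 0.25}, {"grip": 1, "translation": [0, 0, 0], "spin": 0}, {"grip": 1, "translation": [0, 0, 0], "spin": 0}]'

```text
clock: 7.35
tcp_pos: [0.5655, 0.2245, 0.0894]
tool_rot: [0.37, 0.929, 0.0, 0.0]
contact_force: [0.1, 0.4, -0.9]
opening: 0.0003
```

```bash
python3 - <<'E'
import re
s=open('h.py').read()
s=s.replace("    for p,k in zip(P,w): print(","    for p,k in [(p,k) for p,k in zip(P,w) if 14<1000*np.hypot(*p)<36 and (p[1]<.02-.0 and abs(p[0])<.04 and np.degrees(np.arctan2(p[1],p[0]))%360>140 and np.degrees(np.arctan2(p[1],p[0]))%360<300)]: print(")
open('h.py','w').write(s)
E
python3 -c "
from h import *
where(); mark('s4.png')"
```

```text
t 7.35 tcp [0.5655 0.2245 0.0894] yawx 136.57621157058878 phi 50.02378842941121 off x,y mm 14.8 29.5 F [ 0.1  0.4 -0.9]
[-25.  19.] r 32 ang 143 147.0 | [-22.  18.] r 29 ang 141 143.0 | [-30.  15.] r 34 ang 153 143.0 | [-27.  14.] r 31 ang 152 123.0 | [-24.  13.] r 27 ang 152 88.0 | [-32.  10.] r 33 ang 162 97.0 | [-15. -12.] r 19 ang -143 77.0 | [-20. -15.] r 25 ang -143 77.0 | [-25. -19.] r 31 ang -142 76.0 |
```

Click two is reached: the pointer reads -143°, expected -143.4°. Now the third click.

Call:
carry_out --moves '[{"grip": 1, "translation": [-0.035, 0.017, 0], "spin": 0.25}, {"grip": 1, "translation": [-0.035, 0.017, 0], "spin": 0.25}, {"grip": 1, "translation": [-0.035, 0.017, 0], "spin": 0.25}, {"grip": 1, "translation": [-0.035, 0.017, 0], "spin": 0.25}, {"grip": 1, "translation": [-0.035, 0.017, 0], "spin": 0.25}, {"grip": 1, "translation": [-0.035, 0.017, 0], "spin": 0.25}, {"grip": 1, "translation": [-0.035, 0.017, 0], "spin": 0.25}, {"grip": 1, "translation": [-0.035, 0.017, 0], "spin": 0.25}, {"grip": 1, "translation": [-0.035, 0.017, 0], "spin": 0.25}, {"grip": 1, "translation": [-0.035, 0.017, 0], "spin": 0.25}, {"grip": 1, "translation": [-0.035, 0.017, 0], "spin": 0.25}, {"grip": 1, "translation": [-0.035, 0.017, 0], "spin": 0.25}, {"grip": 1, "translation": [-0.035, 0.017, 0], "spin": 0.25}, {"grip": 1, "translation": [-0.035, 0.017, 0], "spin": 0.25}, {"grip": 1, "translation": [-0.035, 0.017, 0], "spin": 0.25}, {"grip": 1, "translation": [0, 0, 0], "spin": 0}, {"grip": 1, "translation": [0, 0, 0], "spin": 0}]'

```text
clock: 9.1
tcp_pos: [0.5802, 0.2155, 0.0894]
tool_rot: [0.598, 0.802, 0.0, -0.0]
contact_force: [-0.9, -0.1, -0.4]
opening: 0.001
```

```bash
python3 -c "
from h import *
where(); b=mark('s5.png')
u=proj(b,[[.556,.193,.09]])[0].astype(int)
im=cv2.imread('pics/s5.png');cv2.imwrite('pics/s5c.png',cv2.resize(im[u[1]-40:u[1]+35,u[0]-50:u[0]+50],(800,600),interpolation=cv2.INTER_CUBIC))"
```

```text
t 9.1 tcp [0.5802 0.2155 0.0894] yawx 106.57955324226599 phi 80.020446757734 off x,y mm 14.7 29.6 F [-0.9 -0.1 -0.4]
[-25.  19.] r 32 ang 143 147.0 | [-22.  18.] r 29 ang 141 144.0 | [-30.  15.] r 34 ang 153 143.0 | [-27.  14.] r 31 ang 152 123.0 | [-24.  13.] r 27 ang 152 90.0 | [-32.  10.] r 33 ang 162 97.0 |
```

View pics/s5c.png

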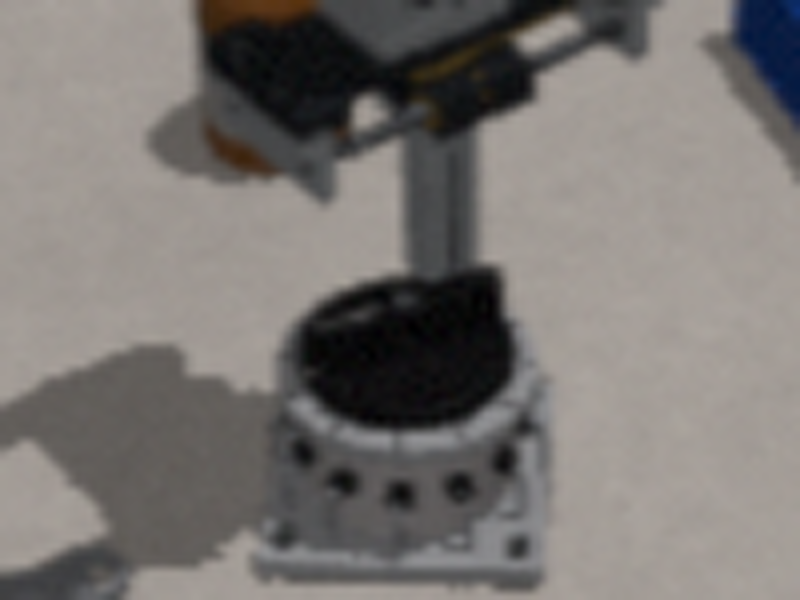

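Picture: the bar now runs from (310,325) to (500,280), with its white line at the left and the finger behind it without contact. That matches the third click, and I'll check the angle numerically.

```bash
cat >> h.py <<'E'
def ptr(b,cands):
    # mean brightness along candidate pointer directions at the line's radii (z .104)
    g=cv2.cvtColor(b['frame'],cv2.COLOR_RGB2GRAY).astype(np.float32)
    for c in cands:
        a=np.radians(c);r=np.arange(.014,.036,.001)
        p=proj(b,np.c_[AX[0]+r*np.cos(a),AX[1]+r*np.sin(a),0*r+.104]).astype(np.float32)
        print(c,cv2.remap(g,p[:,0],p[:,1],cv2.INTER_LINEAR).mean().round(0),end='; ')
    print()
E
python3 -c "
from h import *
b=grab('side');ptr(b,range(-200,-140,4))"
```

```text
-200 50.0; -196 37.0; -192 30.0; -188 25.0; -184 26.0; -180 32.0; -176 41.0; -172 46.0; -168 44.0; -164 37.0; -160 28.0; -156 22.0; -152 17.0; -148 13.0; -144 12.0;
```

Call:
carry_out --moves '[{"grip": 1, "translation": [-0.035, 0.017, 0], "spin": 0.25}, {"grip": 1, "translation": [-0.035, 0.017, 0], "spin": 0.25}, {"grip": 1, "translation": [-0.035, 0.017, 0], "spin": 0.25}, {"grip": 1, "translation": [-0.035, 0.017, 0], "spin": 0.25}, {"grip": 1, "translation": [-0.035, 0.017, 0], "spin": 0.25}]'

```text
clock: 9.7
tcp_pos: [0.5834, 0.2118, 0.0894]
tool_rot: [0.666, 0.746, 0.0, -0.001]
contact_force: [-0.6, 2.2, 1.2]
opening: 0.0004
```

The third click is confirmed: brightness peaks at about -172°, expected -173.4°. The last push goes to 108° and no further.

Call:
carry_out --moves '[{"grip": 1, "translation": [-0.035, 0.017, 0], "spin": 0.25}, {"grip": 1, "translation": [-0.035, 0.017, 0], "spin": 0.25}, {"grip": 1, "translation": [-0.035, 0.017, 0], "spin": 0.25}, {"grip": 1, "translation": [-0.035, 0.017, 0], "spin": 0.25}, {"grip": 1, "translation": [-0.035, 0.017, 0], "spin": 0.25}, {"grip": 1, "translation": [-0.035, 0.017, 0], "spin": 0.25}, {"grip": 1, "translation": [-0.035, 0.017, 0], "spin": 0.25}, {"grip": 1, "translation": [-0.035, 0.017, 0], "spin": 0.25}, {"grip": 1, "translation": [-0.035, 0.017, 0], "spin": 0.25}, {"grip": 1, "translation": [0, 0, 0], "spin": 0}, {"grip": 1, "translation": [0, 0, 0], "spin": 0}, {"grip": 1, "translation": [0, 0, 0], "spin": 0}]'

```text
clock: 10.9
tcp_pos: [0.5882, 0.2014, 0.0894]
tool_rot: [0.774, 0.633, 0.0, -0.0]
contact_force: [-0.6, -0.2, -0.2]
opening: 0.0007
```

```bash
python3 -c "
from h import *
where();b=grab('side','s6.png');ptr(b,range(-230,-160,4))"
```

```text
t 10.9 tcp [0.5882 0.2014 0.0894] yawx 78.56092144221556 phi 108.03907855778444 off x,y mm 14.6 29.9 F [-0.6 -0.2 -0.2]
-230 123.0; -226 118.0; -222 113.0; -218 104.0; -214 91.0; -210 78.0; -206 69.0; -202 57.0; -198 45.0; -194 37.0; -190 27.0; -186 20.0; -182 15.0; -178 13.0; -174 11.0; -170 10.0; -166 9.0; -162 9.0;
```

The push force has vanished and the line has left -172°. I'll back off, rise and look at the dial with the wrist camera before going on.

Call:
carry_out --moves '[{"grip": 1, "translation": [0.3, 0, 0], "spin": 0}, {"grip": 1, "translation": [0, 0, -0.4], "spin": 0}, {"grip": 1, "translation": [0, 0, -0.7], "spin": 0}, {"grip": 1, "translation": [0, 0, -0.7], "spin": 0}, {"grip": 1, "translation": [0, 0, -0.7], "spin": 0}, {"grip": 1, "translation": [0, 0, -0.7], "spin": 0}, {"grip": 1, "translation": [0, 0, -0.7], "spin": 0}, {"grip": 1, "translation": [-0.5, -0.33, 0], "spin": 0}, {"grip": 1, "translation": [-0.5, -0.33, 0], "spin": 0}, {"grip": 1, "translation": [-0.45, -0.33, 0], "spin": 0}, {"grip": 1, "translation": [0, 0, 0], "spin": 0}, {"grip": 1, "translation": [0, 0, 0], "spin": 0}]'

```text
clock: 12.15
tcp_pos: [0.5527, 0.1738, 0.2075]
tool_rot: [0.774, 0.633, 0.001, 0.0]
contact_force: [0.1, 0.6, 0.8]
opening: 0.0004
```

```bash
python3 - <<'E'
from h import *
where();a=grab('wrist','w3.png')
g=cv2.cvtColor(a['frame'],cv2.COLOR_RGB2GRAY).astype(np.float32)
R=[]
for c in range(0,360,2):
    r=np.arange(.014,.036,.001);t=np.radians(c)
    p=proj(a,np.c_[AX[0]+r*np.cos(t),AX[1]+r*np.sin(t),0*r+.104]).astype(np.float32)
    R.append((cv2.remap(g,p[:,0],p[:,1],cv2.INTER_LINEAR).mean(),c))
print(sorted(R)[-6:])
u=proj(a,[[.556,.193,.104]])[0];print(u)
im=cv2.imread('pics/w3.png');x0,y0=int(u[0])-100,max(0,int(u[1])-85)
cv2.imwrite('pics/w3c.png',cv2.resize(im[y0:y0+150,x0:x0+200],(640,480)))
E
```

```text
t 12.15 tcp [0.5527 0.1738 0.2075] yawx 78.5233322668726 phi 108.0766677331274 off x,y mm -19.5 0.6 F [0.1 0.6 0.8]
[(np.float32(57.57191), 160), (np.float32(61.75799), 150), (np.float32(95.861015), 152), (np.float32(102.4347), 158), (np.float32(140.26607), 154), (np.float32(146.40074), 156)]
[260.03189328 173.42764809]
```

View pics/w3c.png

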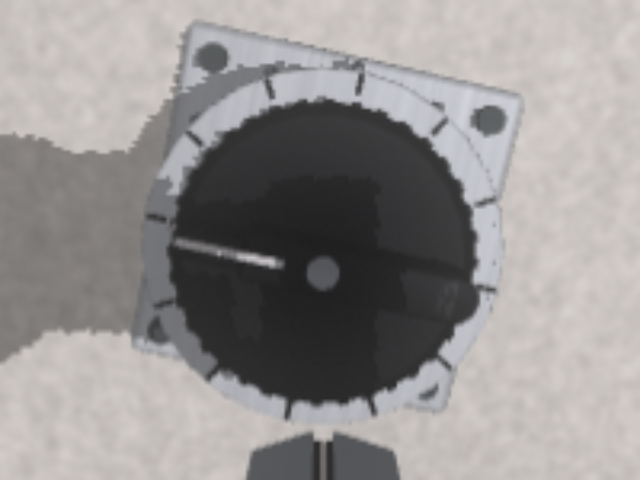

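Wrist picture: the pointer line points left from (280,265) to (175,242), measured at 155.3°. That is 121° clockwise from the start, so it is in the fourth click, free of the finger. Next I'll go over the pump for a look at the prime button.

Call:
carry_out --moves '[{"grip": 1, "translation": [-0.78, 0.14, 0], "spin": 0}, {"grip": 1, "translation": [-0.78, 0.14, 0], "spin": 0}, {"grip": 1, "translation": [-0.78, 0.14, 0], "spin": 0}, {"grip": 1, "translation": [-0.78, 0.14, 0], "spin": 0}, {"grip": 1, "translation": [-0.78, 0.14, 0], "spin": 0}, {"grip": 1, "translation": [-0.78, 0.14, 0], "spin": 0}, {"grip": 1, "translation": [-0.78, 0.14, 0], "spin": 0}, {"grip": 1, "translation": [-0.78, 0.14, 0], "spin": 0}, {"grip": 1, "translation": [-0.78, 0.14, 0], "spin": 0}, {"grip": 1, "translation": [-0.78, 0.14, 0], "spin": 0}, {"grip": 1, "translation": [-0.78, 0.14, 0], "spin": 0}, {"grip": 1, "translation": [-0.78, 0.14, 0], "spin": 0}, {"grip": 1, "translation": [-0.78, 0.14, 0], "spin": 0}, {"grip": 1, "translation": [-0.78, 0.14, 0], "spin": 0}, {"grip": 1, "translation": [-0.78, 0.14, 0], "spin": 0}, {"grip": 1, "translation": [-0.7, 0.14, 0], "spin": 0}, {"grip": 1, "translation": [0, 0, 0], "spin": 0}, {"grip": 1, "translation": [0, 0, 0], "spin": 0}]'

```text
clock: 14.0
tcp_pos: [0.5446, -0.2041, 0.206]
tool_rot: [0.774, 0.633, 0.0, -0.001]
contact_force: [-0.2, 0.1, 0.9]
opening: 0.0005
```

```bash
python3 - <<'E'
from h import *
where();a=grab('wrist','w4.png')
import pickle;pickle.dump(a,open('w4.pkl','wb'))
u=proj(a,[[.550,-.1845,.096]])[0];x0,y0=int(u[0])-130,max(0,int(u[1])-100);print(u,x0,y0)
im=cv2.imread('pics/w4.png');cv2.imwrite('pics/w4c.png',cv2.resize(im[y0:y0+195,x0:x0+260],(780,585)))
g=a['frame'].astype(int);m=((g.min(2)>150)).astype(np.uint8)
n,l,st,ce=cv2.connectedComponentsWithStats(m)
for i in range(1,n):
    if 300<st[i,4]<9000: print(st[i],ce[i],plane(a,ce[i],.096))
E
```

```text
t 14.0 tcp [ 0.5446 -0.2041  0.206 ] yawx 78.51247414921697 phi 108.08752585078302 off x,y mm -391.5 67.9 F [-0.2  0.1  0.9]
[262.50288725 171.14998574] 132 71
[ 209   65  139  123 8252] [282.96461464 126.46509937] [ 0.57500523 -0.14971241  0.096     ]
[  21   98   80   70 4087] [ 58.07144605 134.79740641] [ 0.37862749 -0.11573821  0.096     ]
[  21  331  134   43 4225] [ 85.14934911 353.77159763] [ 0.32431897 -0.34051021  0.096     ]
[ 368  332  133   52 5938] [432.20697204 356.89289323] [ 0.6891426  -0.41831956  0.096     ]
```

View pics/w4c.png

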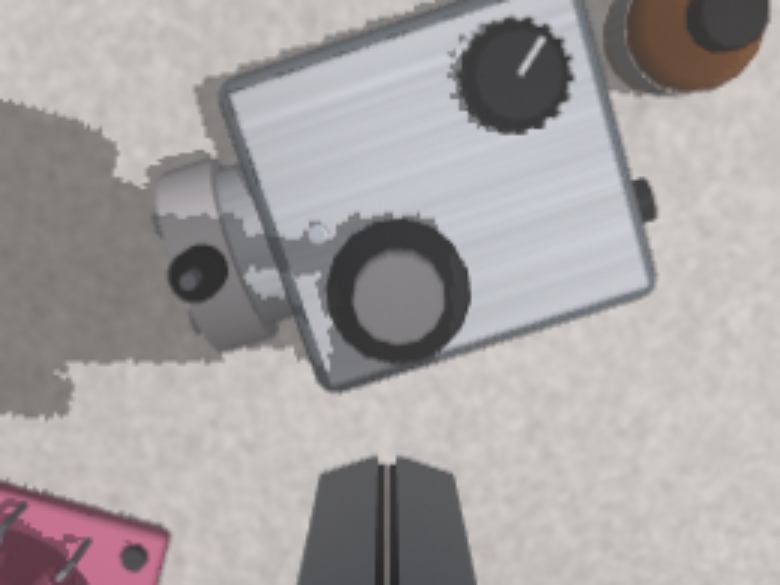

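Picture: the white prime button is at crop (399,297) = pixel (265,170) in its black housing. The stroke knob is at (515,75), well away.

```bash
python3 - <<'E'
from h import *
import pickle;a=pickle.load(open('w4.pkl','rb'))
for z in (.09,.096,.10):
    f=lambda x,y:plane(a,(132+x/3,71+y/3),z)
    c=f(399,297);print(z,c,'dia',np.linalg.norm(f(353,297)-f(445,297)),'stroke dist',np.linalg.norm(c[:2]-plane(a,(132+515/3,71+75/3),.096)[:2]))
s=manip.state();c=plane(a,(132+133,71+99),.096)
d=c-s['tcp_pos'];q=s['tool_rot'];x=np.array([1-2*q[1]**2,2*q[0]*q[1],0]);y=np.array([2*q[0]*q[1],1-2*q[0]**2,0])
print(d@x/.03,d@y/.03,-d[2]/.03)
E
```

```text
0.09 [ 0.55224512 -0.18496506  0.09      ] dia 0.02779780628933776 stroke dist 0.07224414975241909
0.096 [ 0.55237749 -0.18392616  0.096     ] dia 0.027232537923981913 stroke dist 0.071347590381443
0.1 [ 0.55246573 -0.18323356  0.1       ] dia 0.02685569234707813 stroke dist 0.07075218501390575
0.6966291159929598 0.12471501588361576 3.6733618842960447
```

The button centre is at about (0.552, -0.184), with its top between 0.090 and 0.096. I'll go above it, down to about 0.108, then in small steps while watching the force.

Call:
carry_out --moves '[{"grip": 1, "translation": [0.35, 0.06, 0], "spin": 0}, {"grip": 1, "translation": [0.35, 0.06, 0], "spin": 0}, {"grip": 1, "translation": [0, 0, 0.6], "spin": 0}, {"grip": 1, "translation": [0, 0, 0.6], "spin": 0}, {"grip": 1, "translation": [0, 0, 0.6], "spin": 0}, {"grip": 1, "translation": [0, 0, 0.6], "spin": 0}, {"grip": 1, "translation": [0, 0, 0.5], "spin": 0}, {"grip": 1, "translation": [0, 0, 0.36], "spin": 0}, {"grip": 1, "translation": [0, 0, 0], "spin": 0}, {"grip": 1, "translation": [0, 0, 0], "spin": 0}]'

```text
clock: 15.05
tcp_pos: [0.5522, -0.1844, 0.109]
tool_rot: [0.774, 0.633, 0.0, 0.0]
contact_force: [-1.2, 0.1, 0.5]
opening: 0.0004
```

Call:
carry_out --moves '[{"grip": 1, "translation": [0, 0, 0.05], "spin": 0}, {"grip": 1, "translation": [0, 0, 0.05], "spin": 0}, {"grip": 1, "translation": [0, 0, 0.05], "spin": 0}, {"grip": 1, "translation": [0, 0, 0.05], "spin": 0}, {"grip": 1, "translation": [0, 0, 0.05], "spin": 0}, {"grip": 1, "translation": [0, 0, 0.05], "spin": 0}, {"grip": 1, "translation": [0, 0, 0.05], "spin": 0}, {"grip": 1, "translation": [0, 0, 0.05], "spin": 0}, {"grip": 1, "translation": [0, 0, 0], "spin": 0}]'

```text
clock: 15.95
tcp_pos: [0.5519, -0.1848, 0.0969]
tool_rot: [0.774, 0.633, 0.0, 0.0]
contact_force: [-1.4, -0.5, 5.4]
opening: 0.0005
```

Call:
carry_out --moves '[{"grip": 1, "translation": [0, 0, 0.04], "spin": 0}, {"grip": 1, "translation": [0, 0, 0], "spin": 0}]'

```text
clock: 16.15
tcp_pos: [0.5519, -0.1847, 0.0961]
tool_rot: [0.774, 0.633, 0.0, 0.0]
contact_force: [-2.0, 1.0, 6.1]
opening: 0.0007
```

Call:
carry_out --moves '[{"grip": 1, "translation": [0, 0, 0.04], "spin": 0}, {"grip": 1, "translation": [0, 0, 0], "spin": 0}]'

```text
clock: 16.35
tcp_pos: [0.552, -0.1847, 0.096]
tool_rot: [0.774, 0.633, 0.0, 0.001]
contact_force: [-3.8, 1.2, 8.6]
opening: 0.0004
```

Call:
carry_out --moves '[{"grip": 1, "translation": [0, 0, 0.05], "spin": 0}, {"grip": 1, "translation": [0, 0, 0.03], "spin": 0}, {"grip": 1, "translation": [0, 0, 0], "spin": 0}]'

```text
clock: 16.65
tcp_pos: [0.552, -0.1848, 0.0958]
tool_rot: [0.774, 0.633, 0.0, 0.001]
contact_force: [-6.9, 2.3, 16.8]
opening: 0.0007
```

```bash
python3 - <<'E'
from h import *
where();a=grab('wrist','w5.png');b=grab('side','s7.png')
v=proj(b,[[.552,-.184,.096]])[0].astype(int)
im=cv2.imread('pics/s7.png')[v[1]-30:v[1]+30,v[0]-40:v[0]+40]
iw=cv2.imread('pics/w5.png')[190:340,160:360]
cv2.imwrite('pics/p.png',np.hstack([cv2.resize(im,(400,300),interpolation=cv2.INTER_CUBIC),cv2.resize(iw,(400,300))]))
E
```

```text
t 16.65 tcp [ 0.552  -0.1848  0.0958] yawx 78.52573191543159 phi 108.0742680845684 off x,y mm -371.0 71.2 F [-6.9  2.3 16.8]
```

View pics/p.png

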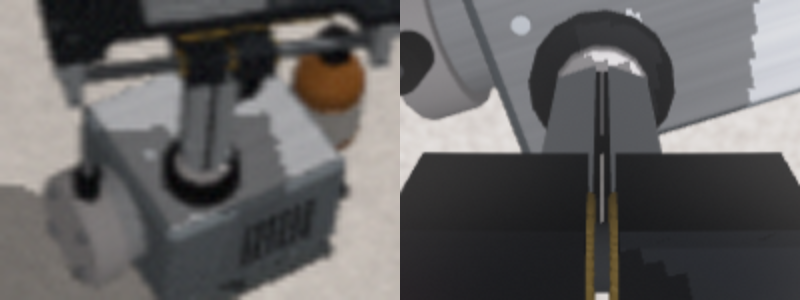

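Left (side): the shut fingertips sit on the white button inside the black housing, with the stroke knob untouched. Right (wrist): the tips are centred on the button, with a white rim showing beyond. The force is 16.8 N against a stiff stop at z ≈ 0.0958. I'll rise in small steps to check that the release stroke really is 6 mm.

Call:
carry_out --moves '[{"grip": 1, "translation": [0, 0, -0.1], "spin": 0}, {"grip": 1, "translation": [0, 0, 0], "spin": 0}, {"grip": 1, "translation": [0, 0, 0], "spin": 0}]'

```text
clock: 17.05
tcp_pos: [0.552, -0.1847, 0.096]
tool_rot: [0.774, 0.633, 0.0, 0.001]
contact_force: [-3.7, 0.6, 8.2]
opening: 0.0004
```

Call:
carry_out --moves '[{"grip": 1, "translation": [0, 0, -0.06], "spin": 0}, {"grip": 1, "translation": [0, 0, 0], "spin": 0}]'

```text
clock: 17.25
tcp_pos: [0.5519, -0.1847, 0.0969]
tool_rot: [0.774, 0.633, 0.0, 0.0]
contact_force: [-2.1, -0.2, 4.3]
opening: 0.0003
```

Call:
carry_out --moves '[{"grip": 1, "translation": [0, 0, -0.06], "spin": 0}, {"grip": 1, "translation": [0, 0, 0], "spin": 0}]'

```text
clock: 17.45
tcp_pos: [0.5519, -0.1847, 0.0984]
tool_rot: [0.774, 0.633, 0.0, 0.0]
contact_force: [-0.2, -1.6, 3.4]
opening: 0.0004
```

Call:
carry_out --moves '[{"grip": 1, "translation": [0, 0, -0.06], "spin": 0}, {"grip": 1, "translation": [0, 0, 0], "spin": 0}]'

```text
clock: 17.65
tcp_pos: [0.5519, -0.1847, 0.1001]
tool_rot: [0.774, 0.633, 0.0, 0.0]
contact_force: [0.9, -1.2, 2.2]
opening: 0.0004
```

Call:
carry_out --moves '[{"grip": 1, "translation": [0, 0, -0.06], "spin": 0}, {"grip": 1, "translation": [0, 0, 0], "spin": 0}]'

```text
clock: 17.85
tcp_pos: [0.5519, -0.1847, 0.1019]
tool_rot: [0.774, 0.633, 0.0, 0.0]
contact_force: [-0.2, -1.3, 0.6]
opening: 0.0001
```

The spring force falls from about 5 N at 0.096 to none at 0.102, so the button made its full 6 mm stroke and followed the tip back up. I'll rise clear and make a last check.

Call:
carry_out --moves '[{"grip": 1, "translation": [0, 0, -0.4], "spin": 0}, {"grip": 1, "translation": [0, 0, -0.7], "spin": 0}, {"grip": 1, "translation": [0, 0, -0.7], "spin": 0}, {"grip": 1, "translation": [0, 0, -0.7], "spin": 0}, {"grip": 1, "translation": [0, 0, -0.7], "spin": 0}, {"grip": 1, "translation": [-0.35, 0, 0], "spin": 0}, {"grip": 1, "translation": [-0.35, 0, 0], "spin": 0}, {"grip": 1, "translation": [0, 0, 0], "spin": 0}, {"grip": 1, "translation": [0, 0, 0], "spin": 0}]'

```text
clock: 18.75
tcp_pos: [0.5467, -0.2054, 0.196]
tool_rot: [0.775, 0.632, -0.001, -0.002]
contact_force: [-0.0, -0.5, 0.5]
opening: 0.0004
```

```bash
python3 - <<'E'
from h import *
where();t=grab('top','t2.png');s=grab('side','s8.png');w=grab('wrist','w6.png')
g=cv2.cvtColor(t['frame'],cv2.COLOR_RGB2GRAY).astype(np.float32);R=[]
for c in range(0,360,4):
    r=np.arange(.014,.034,.001);k=np.radians(c)
    p=proj(t,np.c_[AX[0]+r*np.cos(k),AX[1]+r*np.sin(k),0*r+.104]).astype(np.float32)
    R.append((float(cv2.remap(g,p[:,0],p[:,1],cv2.INTER_LINEAR).mean().round(0)),c))
print(sorted(R)[-4:])
o=cv2.imread('pics/side.png').astype(int);n=cv2.imread('pics/s8.png').astype(int)
m=(abs(o-n).max(2)>40).astype(np.uint8);k,l,st,_=cv2.connectedComponentsWithStats(m)
print([x[:5].tolist() for x in st[1:] if x[4]>15])
im=lambda f,a:cv2.resize(cv2.imread(f)[a[1]:a[1]+150,a[0]:a[0]+200],(400,300))
cv2.imwrite('pics/end.png',np.hstack([im('pics/s8.png',(180,120)),im('pics/w6.png',(160,80))]))
E
```

```text
t 18.75 tcp [ 0.5467 -0.2054  0.196 ] yawx 78.45588353456029 phi 108.14411646543971 off x,y mm -392.2 70.6 F [-0.  -0.5  0.5]
[(63.0, 152), (67.0, 164), (75.0, 156), (78.0, 160)]
[[0, 0, 183, 272, 16491], [0, 8, 16, 5, 44], [0, 32, 27, 16, 147], [148, 50, 46, 30, 553], [141, 51, 193, 163, 10955], [98, 69, 13, 4, 24], [238, 80, 9, 8, 43], [230, 135, 8, 8, 47], [282, 226, 6, 6, 29], [29, 234, 18, 15, 95], [109, 235, 162, 42, 3274], [259, 235, 8, 7, 33], [41, 253, 21, 8, 56], [83, 267, 10, 8, 17], [24, 273, 38, 21, 248]]
```

View pics/end.png

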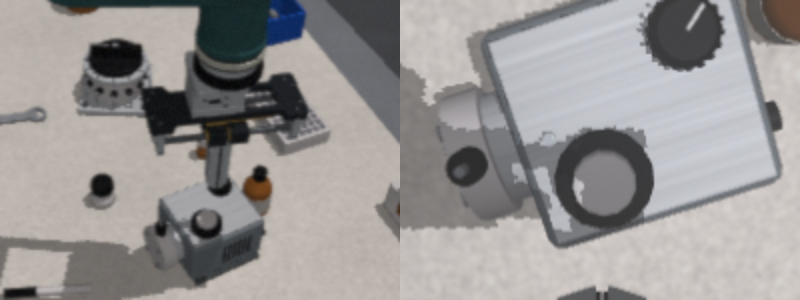

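The last picture shows the button back up at (603,182), the stroke mark unchanged, and the jar, vial, small bottle and marker in place. The top camera puts the dial pointer at about 158°, expected 156.6°. Handing in.

```bash
python3 -c "
from workcell import manip
print(manip.finish_job())"
```

```text
the job is handed in; nothing more can be done
None
```

I turned the dial four clicks clockwise, then pressed the prime button fully down and let it come back up. The job was handed in at about 19 s, with the robot touching nothing.

- **Dial:** I pushed the rounded end of the grip bar with shut fingertips, one click at a time. The push forces I read were about 4 N. From -83.4° the pointer moved to 155.3° in the wrist view, 121° clockwise against 120° for four clicks. The rougher top view gave about 158° at the end. The finger stopped at 108°, so it never pushed the dial past the fourth click.
- **Prime button:** The tips met a hard stop at z ≈ 0.096 m. The spring force then faded to nothing by 0.102 m on the way up, which matches the 6 mm travel. The peak press was about 17 N vertical, with about 7 N sideways that I took for friction.
- **Disagreements:** My first camera estimate of the button top was 0.096 m or lower, about 6 mm below where the fingertip found it. A first rough estimate of the dial axis was about 1 cm off, and I corrected it in the closer view before touching anything.
- **Everything else:** The stroke knob's mark looked unchanged, and the jar, vial, small bottle and marker looked in place. I did not check every other object on the bench individually, but the arm came near nothing else.

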